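# Drain the clamp-block chute into the bowl

### The job

Stand the wooden bowl on the bench under the lip of the sloping parts chute and let go of it, while the gate is still shut. Then pull the sprung gate rod out by its upright paddle until the paddle is level with the pointer on the scale bar, so that all three metal blocks slide into the bowl, and hold the rod there: the program finishes while still holding it at the mark. Leave the bowl standing where it catches the blocks, and the other things on the bench where they are.

Things in the scene. Friction and masses are not known exactly. Their poses are not given: they have to be found in the camera images.
- chute: Fixed parts dispenser: aluminium chute 72 mm wide, 160 mm long, sloping down at 26 degrees to its own -x, roughly towards the robot (yaw within 15 degrees). Origin on the bench below the middle of the lip; z up. Legs and foot plate begin 65 mm behind the lip (+x). Gate rod and scale bar are on its right (its -y); nothing of it stands under the lip or to its left.
- lip (a point): Middle of the chute's lower edge, on its floor, 100 mm above the bench (floor 4 mm thick). Blocks leave it sliding towards the chute's -x, which is this point's -x too.
- drop (a point): Point on the bench 30 mm in front of the lip (the chute's -x): the best place for the middle of the bowl.
- tube (a point): Middle of the mouth of the fixed tube (26 mm diameter, 28 mm long) from which the rod comes out to the chute's -y, 126 mm above the bench. Between it and the chute is the grey gate housing, 100 mm long, from 100 to 152 mm above the bench.
- bar (a point): Middle of the upper face of the fixed steel scale bar, 100 mm above the bench, 36 mm behind the rod (chute's +x) and parallel to it: 14 mm wide, 205 mm long, on legs near both ends with feet 40 x 30 mm.
- slide_rod: Sprung rod, 10 mm thick, telescoping out along the chute's own -y (same axes). It carries the gate plate that shuts the chute and, at its outer end, an upright black paddle, 12 mm thick along the rod, 26 mm wide. Fully in at the start; travel 120 mm against about 6 N at first, 12 N at 80 mm; springs back and shuts when let go. Origin on its axis, at the gate, 126 mm above the bench.
- paddle (a point): Grip point in the middle of the paddle, 166 mm above the bench, 40 mm above the rod's axis; the paddle's top is 18 mm higher. Pinch it along the rod, from above. With the rod fully in it is 49 mm beyond the tube's mouth, free on both sides. Same axes as the chute.
- mark (a point): Top of the length pointer: a thin steel upright (4 x 4 mm) on a clip clamped anywhere along the scale bar, 30 mm behind the rod (chute's +x), 33 mm below the paddle's grip point. The rod is at its mark, the gate fully open, when the paddle's middle is level with it along the rod (same y in the chute's frame), 68 to 88 mm from fully in. Same axes as the chute.
- bowl: Dark wooden bowl, 130 mm across, 55 mm high, wall 8 mm thick and upright from 26 mm height to the rim, inner floor 8 mm up, about 0.25 kg. Origin: centre of its underside. Starts to the left of the chute. Can be pinched by its rim.
- block0: Dark steel clamp block, 30 x 20 x 20 mm, about 30 g, origin at its middle. The left one of three side by side in the chute, resting against the gate.
- block1: Dark steel clamp block, 30 x 20 x 20 mm, about 30 g, origin at its middle. The middle one of three side by side in the chute, resting against the gate.
- block2: Dark steel clamp block, 30 x 20 x 20 mm, about 30 g, origin at its middle. The right one of three side by side in the chute, resting against the gate.
- wrench: Bystander: steel wrench lying on the bench, origin under its middle.
- pedal: Bystander: black bicycle pedal, 85 x 76 mm and 22 mm high, its spindle sticking out to 80 mm from the origin. Origin under its middle.
- oil: Bystander: white plastic bottle, 52 mm across, 150 mm high. Origin under its middle.
- tin: Bystander: steel cup, 76 mm across, 85 mm high. Origin under its middle.
- lamp: Bystander: black lamp housing, 60 mm across, 66 mm high, standing on its wide end. Origin under its middle.
- hub: Bystander: aluminium wheel hub standing on end, 56 mm across, 92 mm high. Origin under its middle.
- tubebox: Bystander: cardboard box, 75 x 100 x 55 mm. Origin under its middle.
There are look-alikes about, which are no part of the job. Of the things that look like the bowl, take the one that is farthest to the robot's right at the start.

How it is judged:
By the outcome, as a careful person would: the job done as asked, in the order asked, and still so for the second after the job is handed in, while the arm keeps its last pose, push and grip.
It also fails if it takes over 58 s, if anything falls off the work surface, if the arm or the gripper's body presses on something with over 40 N, if the wrist force passes 120 N, or if a joint passes its speed limit or range.

### The arm

A 7-joint arm with a two-finger parallel gripper is mounted at the origin on the work surface. World frame = base frame: x ahead of the robot, y to its left, z up, the work surface at z = 0. Lengths are in mm, angles in rad, forces in N, time in s.
With the tool pointing down it reaches from about 400 to 875 mm from the base axis. Payload 4.4 kg.
Tool frame: the origin (TCP) lies at the very end of the fingers, on their centre line; the grasp point (between the pads) lies ctrl.grip_depth behind it (ctrl.grip_depth is the distance from the TCP to the grasp point, in mm); y points along the fingers, x is the direction in which the jaws open and shut, and the axes are right-handed (so a half turn about y gives the same grasp; the last joint's range is limited). The gripper opens to 85 mm and grips with 20 to 120 N. Pads are 22 mm wide; open, the fingers measure 114 mm over their backs; the gripper's body (76 mm by 85 mm) begins 54 mm behind the grasp point. The pads swing forward as they close: fully open they stand 13 mm farther back than shut.
Start: joints at [-1.17, 0.628, 0.038, 1.517, -0.027, 0.996, -0.02], TCP at [292.499, 580.485, 197.413] pointing down, gripper open.
Joint ranges: [-3.06, 3.06], [-0.37, 2.12], [-1.25, 1.32], [0.18, 2.47], [-1.1, 4.24], [0.23, 1.98], [-2.94, 2.94]. Speed limits (rad/s): [2.57, 2.57, 3.14, 3.14, 3.14, 3.14, 3.14].

### API

Orientations are given as [roll, pitch, yaw] about the fixed x, y, z axes, in that order (R = Rz(yaw) Ry(pitch) Rx(roll)).
In Python, from cell import ctrl gives the robot as it stands.
- The arm moves only by the tool apply_moves, never from a script. Its argument "motion" is a list of rows, each a list of 5 numbers: the shift along the tool's x, y, z in cm, then the turn about the tool's y in rad, then the finger opening in cm, from 0 to 8.54. In form: [[tx, ty, tz, roll, hand], ...]. A call has 1 to 20 rows; each row is the pose to reach, as a shift and turn from the pose commanded when the call began, along the tool's axes at that moment; what a row does not reach only later rows make up. A row lasts 1/8 s, in which the tool goes at most 62.5 mm and 10.7 degrees, less where a joint would pass 70% of its speed; a pose out of reach is approached as far as the arm can. A call with a gripper value outside its range is refused whole. The fingers move at their own pace and stop on an object; the grip force is fixed at half the most. Time passes only in rows, so rows that repeat a pose let the fingers close. It gives the time, the measured TCP pose, the force and the opening at its end, in the units of the state.
- ctrl.read_state(): the state, without advancing time (a new reading comes with each control period).
- ctrl.get_image(name): name is "side" or "top"; returns a dict with "image" (400x640x3 uint8, red, green, blue), "vfov" (degrees; the focal length in pixels is half the picture's height over the tangent of half this angle, whatever the lens; pixels are square), "cx", "cy" (the principal point, pixels), "k1" (the pictures are not rectified: a ray, as slopes to the right and down, at radius r is drawn at 1 + k1 r^2 times it, then the intrinsics apply), "extrinsics" (4x4, takes a point from world to camera coordinates). Camera axes: x right, y up, looking along -z (the intrinsics and any distortion apply to the point x, -y, -z); pixel columns grow to the right and rows downward; lengths in mm; the calibration is good to about 2 mm. A picture is of the moment at which its call begins. There is no depth.
- ctrl.finish_job(): hands the job in, once; it reports no verdict.
Trained networks look in a picture, given as the dict that the camera call returned (one of the last four; its "shot" number tells which), for a name from the list of things; names that differ only in an ending like _2 or _b are one class to them, and where a whole thing is asked for, a point or a joint stands for the part that bears it (a point fixed in the world has none). Each returns a list of dicts, best first, with "confidence" (0 to 1); they miss things now and then, are a little off and sometimes report something else, mostly with a low value. They report only what shows in the picture. A call takes as long as a camera call. They do not tell look-alikes from the thing itself.
- ctrl.search_frame(picture, query): "location" ([x, y, z] in mm, in world coordinates, good to about 4 mm: the middle of the surface that is visible of it).
- ctrl.mark_of(picture, query): "location" ([x, y, z] in mm, in world coordinates, good to about 4 mm: a listed point, or the origin of a listed thing).
The state is a dict: "clock": time; "qpos": joint angles; "qd": joint speeds; "tau": joint torques, N m; "eef_pos": TCP position; "tool_rot": TCP orientation; "force": force on the tool from outside, world axes, zero at the start; "torque": the same for the moment, N m; "width": finger opening in mm.
Only numpy, scipy, OpenCV 4.12 (cv2) and the standard library are available. Lean on these libraries where they do the work, as an engineer would, in place of code of your own. Each camera call takes 0.05 s, during which the arm holds its last target.

## Working session

There is one attempt and no reset: what is moved stays moved. The work goes in short steps, Python scripts to look and compute and a tool call to move; the robot and the scene stay as the last step left them, time stands still between calls to the robot, and variables do not carry over. Pictures are saved under pics/ and viewed, and the job is handed in when it is done.

Besides the shell and the picture viewer there is one more tool, called after ">>>" as name(argument=value, ...) on one line, values as JSON. apply_moves: Moves the arm, as the interface text tells. Its arguments: {"type":"object","properties":{"motion":{"type":"array","items":{"type":"array","items":{"type":"number"}}}},"required":["motion"]}

```bash
ls; mkdir -p pics; cat > h.py <<'E'
import numpy as np, cv2
from cell import ctrl
from scipy.spatial.transform import Rotation as R
def save(p,name): cv2.imwrite('pics/'+name+'.png',cv2.cvtColor(p['image'],cv2.COLOR_RGB2BGR))
def f(p): return p['image'].shape[0]/2/np.tan(np.radians(p['vfov'])/2)
def proj(p,X):
    E=np.array(p['extrinsics']); c=E[:3,:3]@np.array(X,float)+E[:3,3]
    a=np.array([c[0],-c[1]])/-c[2]; a=a*(1+p['k1']*(a@a)); return a*f(p)+[p['cx'],p['cy']]
def ray(p,uv):
    d=(np.array(uv,float)-[p['cx'],p['cy']])/f(p); a=d.copy()
    for _ in range(30): a=d/(1+p['k1']*(a@a))
    E=np.array(p['extrinsics']); r=E[:3,:3].T@np.array([a[0],-a[1],-1]); o=-E[:3,:3].T@E[:3,3]; return o,r
def onz(p,uv,z):
    o,r=ray(p,uv); return o+r*(z-o[2])/r[2]
E
python3 - <<'E'
from h import *
s=ctrl.read_state(); print(s, ctrl.grip_depth)
for n in ['side','top']:
    p=ctrl.get_image(n); save(p,n+'0'); print(n,p['vfov'],p['k1'],np.round(p['extrinsics'],3).tolist())
    for q in ['chute','lip','drop','tube','bar','slide_rod','paddle','mark','bowl','wrench','pedal','oil','tin','lamp','hub','tubebox','block0','block1','block2']:
        for d in ctrl.mark_of(p,q)[:4]: print(q,np.round(d['location']),round(d['confidence'],2),np.round(proj(p,d['location'])))
E
```

```text
pics
{'clock': 0.0, 'qpos': array([-1.1698177 ,  0.62936027,  0.03843075,  1.5183698 , -0.02699526,
        0.99630866, -0.02000964]), 'qd': array([-0.00062105, -0.00071443,  0.00125587, -0.00039631, -0.00121166,
        0.0017619 ,  0.00064608]), 'tau': array([ 1.17821455e-03, -5.63393748e+01,  1.22699350e+00, -1.93441826e+01,
        1.11308077e-02,  1.05155009e-02,  2.67226147e-05]), 'eef_pos': array([292.16453383, 579.85714186, 196.47921784]), 'tool_rot': array([-1.57082009,  0.00192823,  1.10401963]), 'force': array([-0.06377615, -0.30834748, -0.90237513]), 'torque': array([ 0.00353997, -0.04963043, -0.00347365]), 'width': 85.57562555603066} 18.700000000000003
side 42.717402478509655 -0.0031685649878575675 [[-0.862, -0.508, -0.01, 486.583], [0.381, -0.66, 0.647, -211.005], [-0.335, 0.554, 0.762, -1802.51], [0.0, 0.0, 0.0, 1.0]]
chute [546.  62.   1.] 0.82 [312. 204.]
lip [547.  65.  99.] 0.82 [311. 188.]
lip [567. 486.  -1.] 0.55 [242. 287.]
tube [588. -97. 126.] 0.96 [323. 151.]
tube [ 401. -174.    4.] 0.74 [373. 178.]
bar [ 640. -163.   98.] 0.85 [320. 142.]
paddle [ 606. -14
[... 1441 characters left out ...]
31 [448. 238.]
pedal [ 388. -357.   -4.] 0.62 [447. 238.]
oil [707. 292.   3.] 0.79 [261. 145.]
tin [ 769. -175.    2.] 0.78 [392. 130.]
tin [588. -96. 126.] 0.29 [377. 171.]
lamp [ 610. -401.   -5.] 0.71 [456. 175.]
hub [566. 481.   2.] 0.79 [205. 183.]
hub [575.  50. 125.] 0.63 [331. 174.]
tubebox [365. 480.   2.] 0.92 [202. 242.]
block0 [574.  48. 126.] 0.47 [332. 175.]
block0 [568.  90. 122.] 0.45 [318. 177.]
block0 [574.  68. 126.] 0.4 [325. 175.]
block1 [574.  48. 126.] 0.47 [332. 175.]
block1 [568.  90. 122.] 0.45 [318. 177.]
block1 [574.  68. 126.] 0.4 [325. 175.]
block2 [574.  48. 126.] 0.47 [332. 175.]
block2 [568.  90. 122.] 0.45 [318. 177.]
block2 [574.  68. 126.] 0.4 [325. 175.]
```

View pics/side0.png

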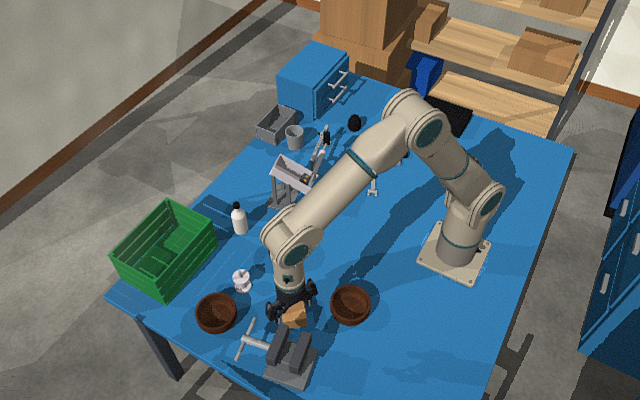

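View pics/top0.png

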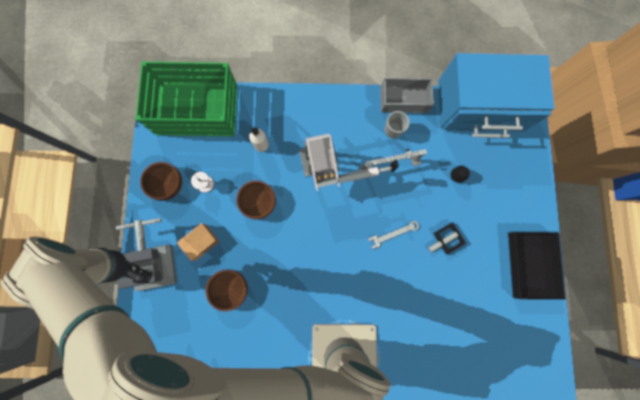

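```bash
python3 - <<'E'
import cv2
a=cv2.imread('pics/top0.png'); cv2.imwrite('pics/top0_left.png',cv2.resize(a[120:330,170:350],None,fx=2.8,fy=2.8,interpolation=cv2.INTER_CUBIC))
cv2.imwrite('pics/top0_ch.png',cv2.resize(a[120:220,300:430],None,fx=5.5,fy=5.5,interpolation=cv2.INTER_CUBIC))
a=cv2.imread('pics/side0.png'); cv2.imwrite('pics/side0_ch.png',cv2.resize(a[100:230,240:380],None,fx=4.5,fy=4.5,interpolation=cv2.INTER_CUBIC))
E
```

```text
(no output)
```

View pics/top0_left.png

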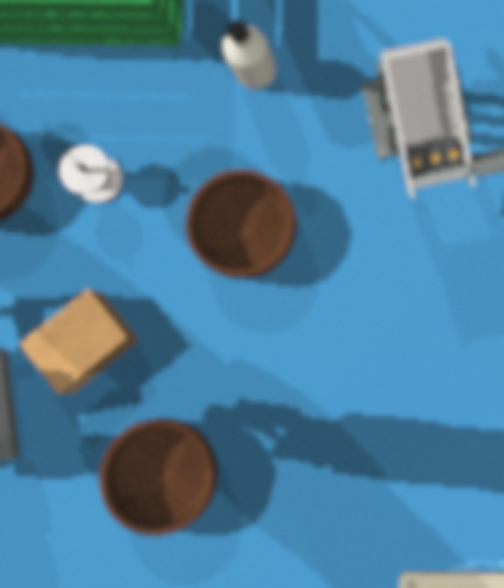

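View pics/top0_ch.png

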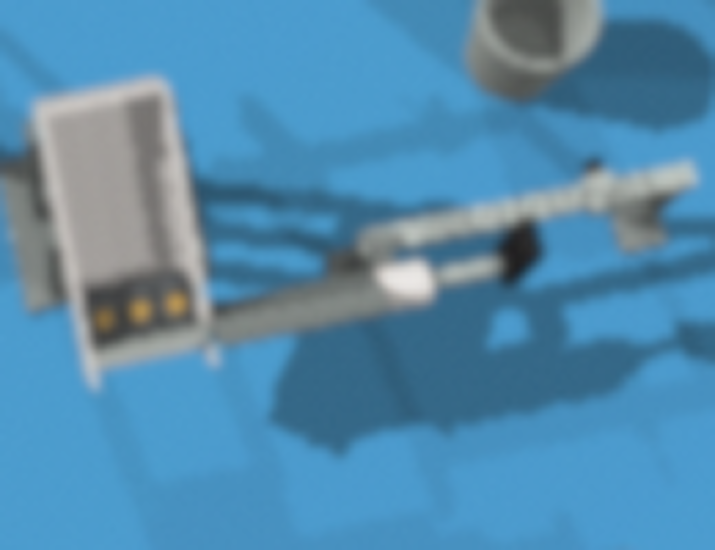

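View pics/side0_ch.png

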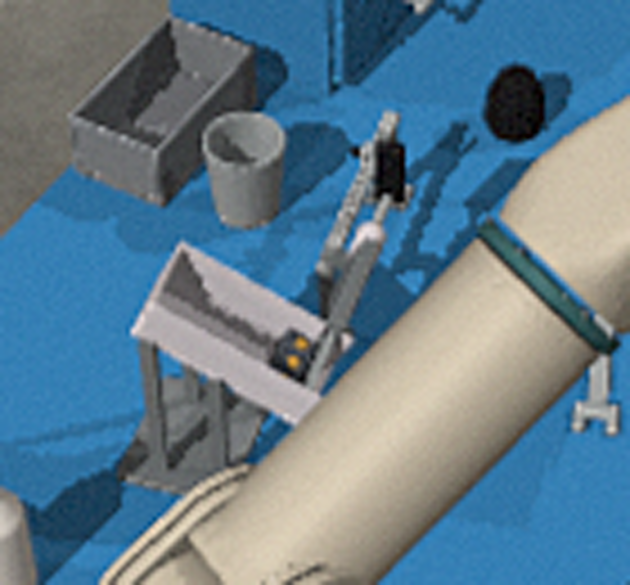

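Three look-alike bowls, in the top picture at (160,181), (257,201) and (228,290). The one at (257,201), world y≈298, is farthest to the robot's right: the others are at y≈383 and 620. It also sits just left of the chute, and the crop confirms an ordinary round, empty bowl. Next I'll get the chute's yaw from the scale bar and rod.

```bash
python3 - <<'E'
from h import *
from scipy.optimize import least_squares
p=ctrl.get_image('top'); s=ctrl.get_image('side')
for a in [(366.4,163.6),(425.5,151.8)]: print(onz(p,a,100))
obs={}
for pic in (p,s):
    for q in ['lip','tube','bar','paddle','mark','bowl','slide_rod']:
        for m in (ctrl.mark_of,):
            for d in m(pic,q)[:3]: print(q,np.round(d['location'],1),round(d['confidence'],2))
# fit yaw, tube etc
lip=np.array([546.5,65,100]); tube=np.array([588,-97.5,126]); pad=np.array([600,-145.5,167]); bar=np.array([640.5,-161.5,100])
def res(v):
    x,y,t,gx,ty,by=v; c,s_=np.cos(t),np.sin(t)
    W=lambda a,b:np.array([x+c*a-s_*b,y+s_*a+c*b])
    return np.concatenate([W(0,0)-lip[:2],W(gx,ty)-tube[:2],W(gx,ty-49)-pad[:2],W(gx+36,by)-bar[:2]])
r=least_squares(res,[546,65,.2,10,-165,-230]); print(r.x,np.round(r.fun,1))
# bowl rim in top
hsv=cv2.cvtColor(p['image'],cv2.COLOR_RGB2HSV)
m=((p['image'][...,0].astype(int)>p['image'][...,2].astype(int)+5)).astype(np.uint8)
m[:, :225]=0; m[:,290:]=0; m[:170]=0; m[235:]=0
c=max(cv2.findContours(m,cv2.RETR_EXTERNAL,cv2.CHAIN_APPROX_NONE)[0],key=cv2.contourArea)
print(cv2.fitEllipse(c), onz(p,cv2.fitEllipse(c)[0],55),onz(p,cv2.fitEllipse(c)[0],45))
# predicted outline
for z,rad in ((55,65),(26,65)):
    print([np.round(proj(p,[505+rad*np.cos(t),298+rad*np.sin(t),z])).tolist() for t in np.arange(0,6.28,np.pi/2)])
print(cv2.boundingRect(c))
E
```

```text
[618.12200203 -66.29125099 100.        ]
[ 660.72845596 -261.25337373  100.        ]
lip [548.1  68.6  99.8] 0.66
tube [586.1 -99.2 128.5] 0.95
tube [503.1 295.7  -1.7] 0.73
bar [ 643.8 -162.3  100. ] 0.57
paddle [567.1 479.9   1.6] 0.72
paddle [ 597.9 -146.1  170.1] 0.7
paddle [ 385.8 -355.8   -3.5] 0.7
mark [ 644.4 -207.9  132.3] 0.41
bowl [563.8 625.5  -1.5] 0.83
bowl [212.8 383.9  -2.9] 0.79
bowl [5.082e+02 2.968e+02 1.000e-01] 0.66
slide_rod [552.6  63.1 127.6] 0.69
lip [550.1  66.8  99.6] 0.69
tube [588.6 -94.2 124.9] 0.66
tube [ 772.8 -176.3   -0.9] 0.57
bar [ 640.9 -161.6   97.3] 0.6
paddle [ 603.3 -143.8  167.3] 0.44
bowl [564.1 618.1  -2.1] 0.75
bowl [216.8 379.1  -0.4] 0.57
slide_rod [550.9  66.3 125.9] 0.49
[ 5.46500000e+02  6.50000000e+01  2.38155761e-01  2.07895605e+00
 -1.67941747e+02 -2.42282590e+02] [-0.  -0.   0.1 -0.2 -0.3  0.2  0.2  0. ]
((255.77081298828125, 199.43028259277344), (36.2485466003418, 37.4471435546875), 106.5983657836914) [503.13117383 295.06869424  55.        ] [504.72847523 296.70874068  45.        ]
[[256.0, 180.0], [235.0, 199.0], [254.0, 218.0], [275.0, 199.0]]
[[257.0, 181.0], [237.0, 200.0], [256.0, 219.0], [276.0, 200.0]]
(237, 181, 38, 38)
```

>>> apply_moves(motion=[[-5,2,-6.8,0.18,8],[-10,4,-13.5,0.36,6],[-15,6,-20,0.54,4],[-19.6,8,-27,0.72,3.2],[-19.6,8,-27,0.884,3.2],[-19.6,8,-27,0.884,3.2],[-19.6,8,-27,0.884,3.2],[-19.6,8,-27,0.884,3.2],[-19.6,8,-27,0.884,3.2]])

```text
clock: 3.92
eef_pos: [444.8, 285.7, 117.6]
tool_rot: [-1.57, -0.0, 0.223]
force: [0.1, -0.0, -0.1]
width: 32.0
```

```bash
python3 - <<'E'
from h import *
st=ctrl.read_state(); print(st['clock'],st['eef_pos'],st['tool_rot'],st['width'],st['force'],st['qpos'])
for n in ['side','top']:
    p=ctrl.get_image(n); save(p,n+'1')
    for q in ['bowl','lip','paddle','mark','tube']:
        for d in ctrl.mark_of(p,q)[:3]: print(n,q,np.round(d['location'],1),round(d['confidence'],2))
    a=cv2.imread('pics/%s1.png'%n); u=proj(p,[480,290,50]).astype(int)
    cv2.imwrite('pics/%s1c.png'%n,cv2.resize(a[max(0,u[1]-70):u[1]+70,max(0,u[0]-90):u[0]+90],None,fx=4,fy=4,interpolation=cv2.INTER_CUBIC)); print(u-[90,70])
E
```

```text
3.925 [444.81982985 285.73397471 117.64276209] [-1.56965600e+00 -3.44806814e-04  2.22652287e-01] 31.988228339373766 [ 0.12186875 -0.04025518 -0.10524433] [-0.78346935  0.57827729  0.23872054  1.94132977 -0.21802534  0.64582188
 -0.18475638]
side bowl [562.  615.4  -2.3] 0.97
side bowl [505.2 292.4  -5.4] 0.96
side bowl [216.4 379.    0.4] 0.88
side lip [549.2  64.   98.7] 0.94
side mark [551.1  64.   99.3] 0.44
[204 177]
top bowl [504.9 296.1  -1.3] 0.78
top lip [547.2  68.6  99.4] 0.61
top paddle [ 599.4 -143.9  169.1] 0.52
top mark [ 642.3 -207.2  132. ] 0.52
top tube [ 588.3 -101.2  128. ] 0.63
top tube [508.9 297.6   1.2] 0.17
[167 136]
```

View pics/side1c.png

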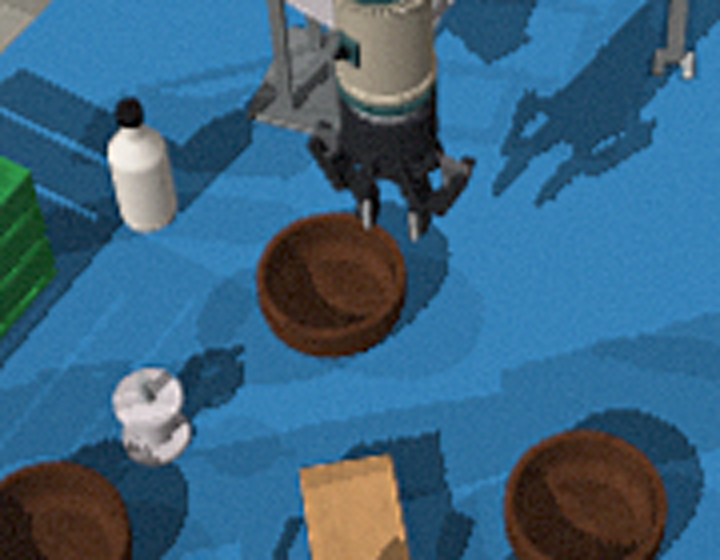

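View pics/top1c.png

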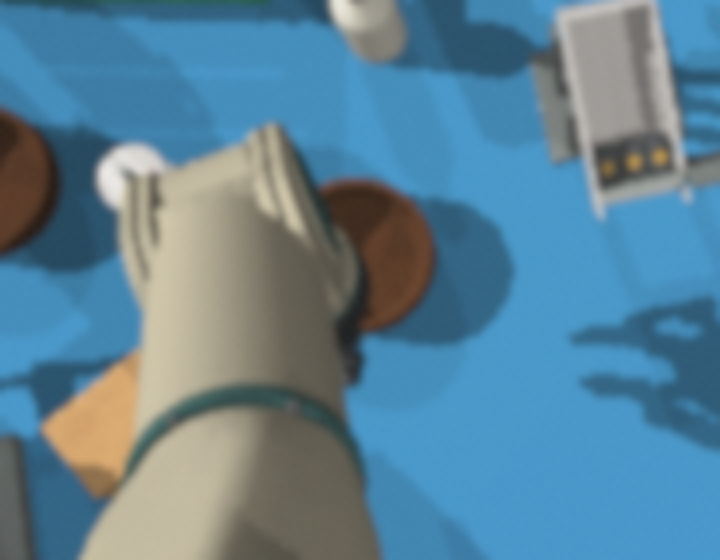

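>>> apply_moves(motion=[[0,2,-0.4,0,3.2],[0,4,-0.4,0,3.2],[0,6,-0.4,0,3.2],[0,7.5,-0.4,0,3.2],[0,8.5,-0.4,0,3.2],[0,9.2,-0.4,0,3.2],[0,9.2,-0.4,0,3.2],[0,9.2,-0.4,0,0],[0,9.2,-0.4,0,0],[0,9.2,-0.4,0,0],[0,9.2,-0.4,0,0],[0,9.2,-0.4,0,0]])

```text
clock: 6.02
eef_pos: [446.3, 280.0, 25.5]
tool_rot: [-1.571, -0.0, 0.22]
force: [-0.4, 0.4, 0.2]
width: 0.2
```

```bash
python3 - <<'E'
from h import *
for n in ['side','top']:
    p=ctrl.get_image(n); save(p,n+'2')
    for q in ['bowl']:
        for d in ctrl.mark_of(p,q)[:3]: print(n,q,np.round(d['location'],1),round(d['confidence'],2))
    a=cv2.imread('pics/%s2.png'%n); u=proj(p,[480,290,50]).astype(int)
    cv2.imwrite('pics/%s2c.png'%n,cv2.resize(a[u[1]-50:u[1]+50,u[0]-65:u[0]+65],None,fx=6,fy=6,interpolation=cv2.INTER_CUBIC)); print(u-[65,50])
    print('tcp px',proj(p,[446.3,280,25.5]),proj(p,[446.3,280,45]))
    if n=='side': print([np.round(proj(p,[505+65*np.cos(t),295+65*np.sin(t),55])).tolist() for t in np.arange(0,6.28,np.pi/4)])
print(ctrl.read_state()['width'])
E
```

```text
side bowl [560.5 615.5  -2.2] 0.93
side bowl [508.5 294.1  -5.1] 0.87
side bowl [217.2 378.8  -0.4] 0.69
[229 197]
tcp px [304.12920265 252.97889283] [303.97450822 249.82474564]
[[271.0, 237.0], [269.0, 248.0], [277.0, 258.0], [291.0, 260.0], [303.0, 252.0], [305.0, 240.0], [297.0, 231.0], [283.0, 230.0]]
top bowl [5.058e+02 2.946e+02 4.000e-01] 0.95
top bowl [565.2 623.3  -2.9] 0.94
[192 156]
tcp px [260.9865531  217.59274791] [260.1376262  216.94157526]
-0.37671145402953304
```

View pics/side2c.png

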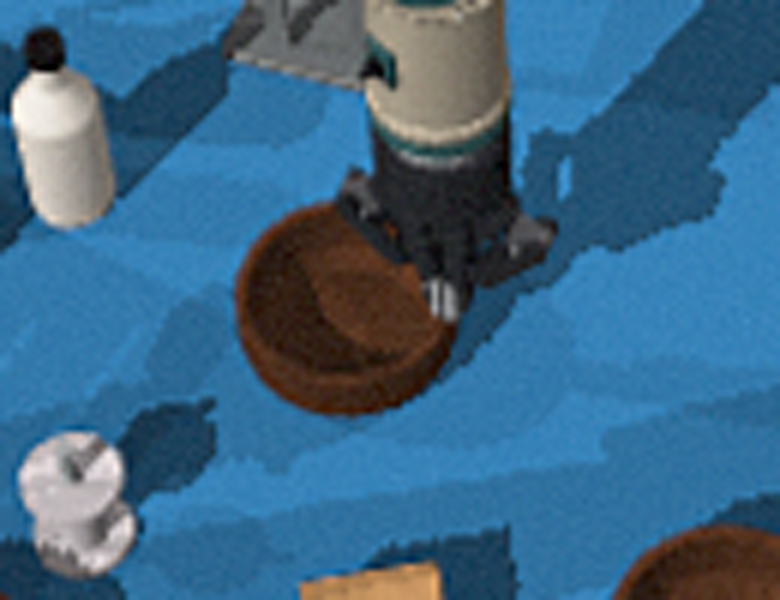

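View pics/top2c.png

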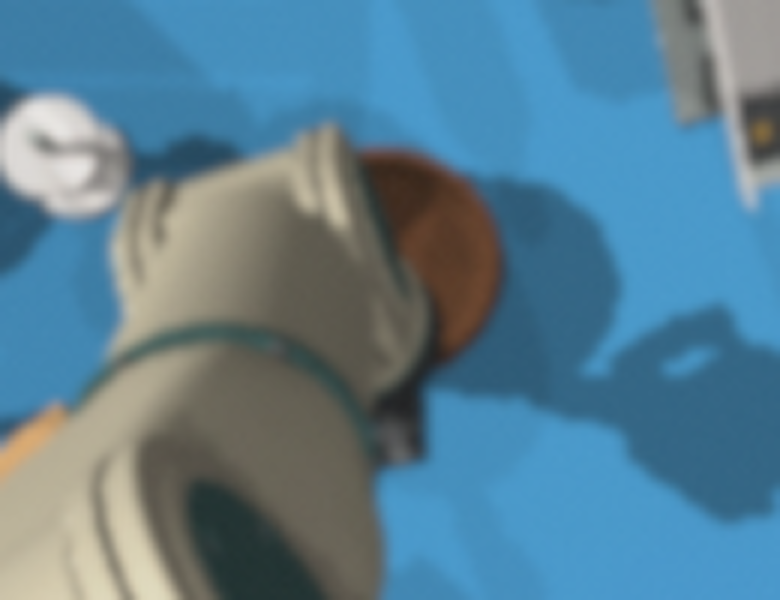

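```bash
python3 - <<'E'
import cv2
a=cv2.imread('pics/side2.png'); cv2.imwrite('pics/side2d.png',cv2.resize(a[225:270,260:320],None,fx=13,fy=13,interpolation=cv2.INTER_NEAREST))
a=cv2.imread('pics/side1.png'); cv2.imwrite('pics/side1d.png',cv2.resize(a[215:270,260:320],None,fx=10,fy=10,interpolation=cv2.INTER_NEAREST))
from h import *
p=ctrl.get_image('side')
print(proj(p,[444.8,285.7,117.6]))
E
```

```text
[302.86783675 238.99554536]
```

View pics/side2d.png

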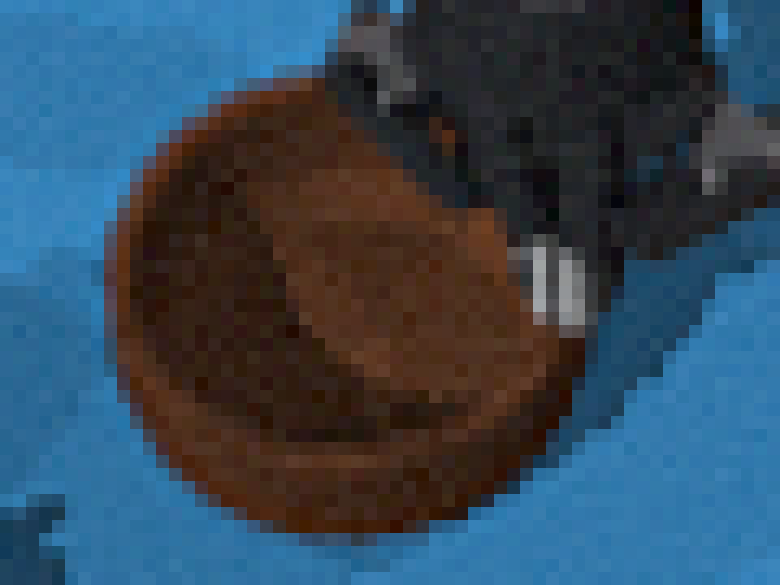

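View pics/side1d.png

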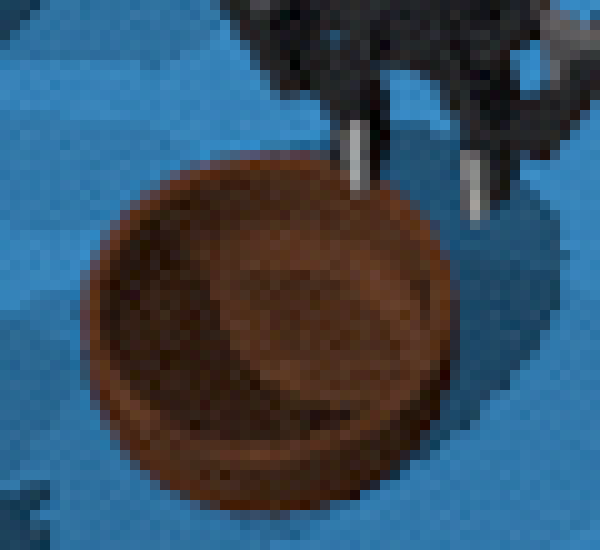

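>>> apply_moves(motion=[[0,-0.5,0,0,0],[0,-1,0,0,0],[0,-2,0,0,0],[0,-2,0,0,0]])

```text
clock: 6.78
eef_pos: [447.0, 280.5, 46.5]
tool_rot: [-1.57, -0.002, 0.22]
force: [0.3, -0.1, -0.3]
width: 0.2
```

```bash
python3 - <<'E'
from h import *
p=ctrl.get_image('side'); save(p,'side3')
st=ctrl.read_state(); print(st['clock'],st['width'],st['force'],st['torque'],st['eef_pos'])
a=cv2.imread('pics/side3.png'); cv2.imwrite('pics/side3d.png',cv2.resize(a[215:270,255:320],None,fx=10,fy=10,interpolation=cv2.INTER_NEAREST))
E
```

```text
6.825 0.02056795777908698 [-0.49560518 -0.12970967 -0.81578118] [-0.00818277  0.02728943 -0.02256266] [446.70356978 280.32736205  46.04663411]
```

View pics/side3d.png

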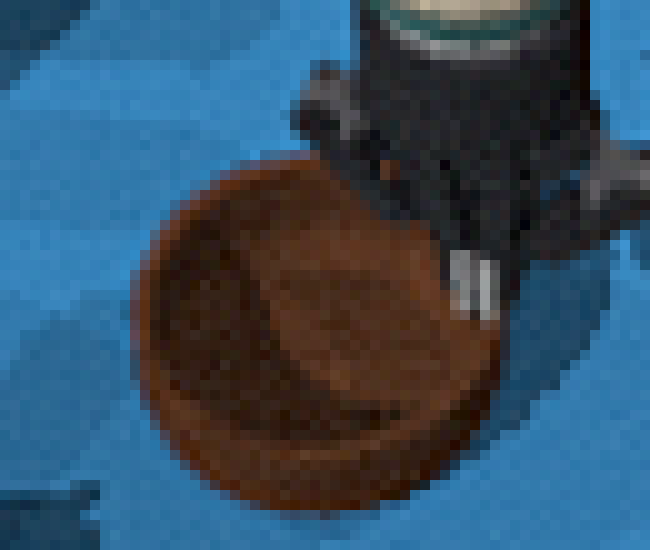

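>>> apply_moves(motion=[[0,-1.5,0,0,0],[0,-3,0,0,0],[0,-4,0,0,3.2],[0,-4,0,0,3.2],[0,-4,0,0,3.2]])

```text
clock: 7.45
eef_pos: [446.1, 280.0, 85.3]
tool_rot: [-1.571, 0.0, 0.22]
force: [-0.3, 0.6, 0.3]
width: 32.2
```

```bash
python3 - <<'E'
from h import *
p=ctrl.get_image('side'); save(p,'side4')
st=ctrl.read_state(); e=st['eef_pos']; print(st['clock'],st['width'],e,st['tool_rot'])
a=cv2.imread('pics/side4.png'); cv2.imwrite('pics/side4d.png',cv2.resize(a[205:270,250:320],None,fx=9,fy=9,interpolation=cv2.INTER_NEAREST))
for dz in (0,10,19,30):
  for sgn in (-1,1): print(dz,np.round((proj(p,e+[sgn*16*np.cos(.22),sgn*16*np.sin(.22),dz])-[250,205])*9))
for d in ctrl.mark_of(p,'bowl'): print(d['location'])
E
```

```text
7.5 32.16374413711239 [445.93911725 279.90560175  85.10108265] [-1.57099231e+00  7.16646691e-04  2.20074087e-01]
0 [524. 354.]
0 [444. 333.]
10 [524. 339.]
10 [443. 318.]
19 [523. 325.]
19 [442. 304.]
30 [522. 308.]
30 [441. 287.]
[508.6, 294.1, -5.6]
[564.1, 619.3, -1.2]
[217.2, 380.7, 0.3]
[400.4, -171.4, 2.5]
```

View pics/side4d.png

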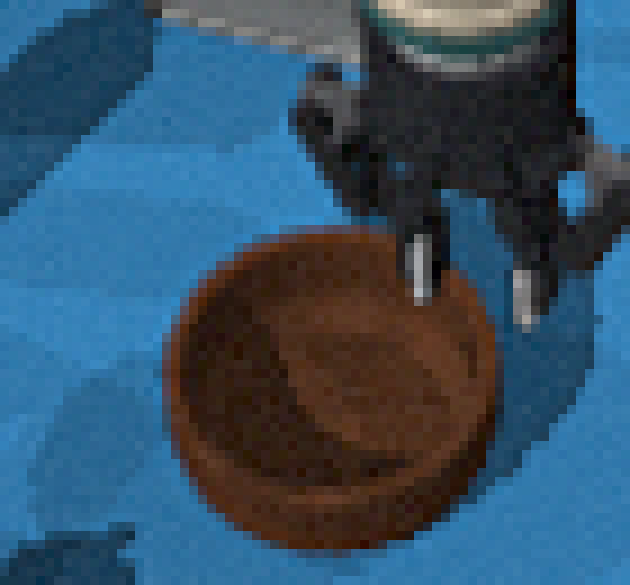

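The side view shows the fingertips about 20 mm above where the reported TCP puts them, at crop (430,300) and (535,325). So the first close happened just above or at the rim. I'll go down 16 mm further than before, carefully.

>>> apply_moves(motion=[[0.1,2,0,0,3.2],[0.1,4,0,0,3.2],[0.1,5.5,0,0,3.2],[0.1,6.5,0,0,3.2],[0.1,7,0,0,3.2],[0.1,7.5,0,0,3.2],[0.1,7.5,0,0,3.2]])

```text
clock: 8.43
eef_pos: [447.3, 280.3, 10.4]
tool_rot: [-1.571, 0.0, 0.22]
force: [0.8, -0.0, -1.2]
width: 32.1
```

```bash
python3 - <<'E'
from h import *
p=ctrl.get_image('side'); save(p,'side5')
st=ctrl.read_state(); e=st['eef_pos']; print(st['clock'],st['width'],e,st['force'])
a=cv2.imread('pics/side5.png'); cv2.imwrite('pics/side5d.png',cv2.resize(a[205:270,250:320],None,fx=9,fy=9,interpolation=cv2.INTER_NEAREST))
E
```

```text
8.475 31.970890501367457 [447.36787539 280.33958244  10.57656445] [-0.14438762 -0.39066242 -0.30554953]
```

View pics/side5d.png

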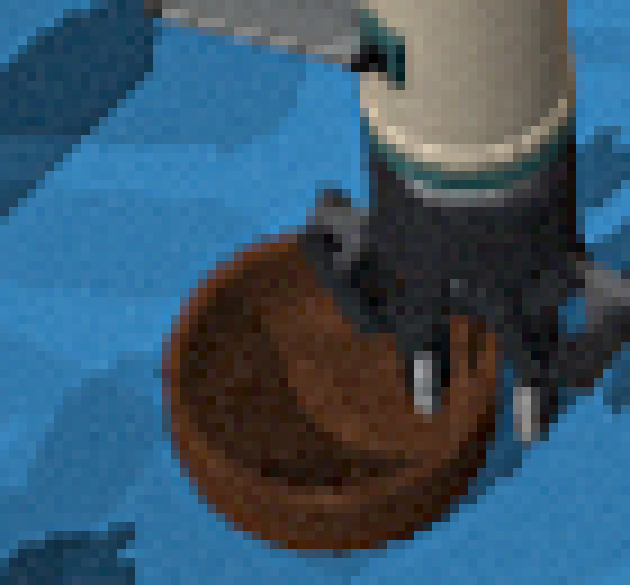

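The fingers now straddle the rim: inner pad at crop (425,410), outer at (527,435), wall between. I'll close and check.

>>> apply_moves(motion=[[0,0,0,0,0],[0,0,0,0,0],[0,0,0,0,0],[0,0,0,0,0],[0,0,0,0,0]])

```text
clock: 9.1
eef_pos: [447.6, 280.7, 10.9]
tool_rot: [-1.57, -0.001, 0.22]
force: [-0.5, 0.2, 5.4]
width: 7.3
```

>>> apply_moves(motion=[[0,-0.5,0,0,0],[0,-1.2,0,0,0],[0,-2,0,0,0],[0,-2.5,0,0,0],[0,-2.5,0,0,0]])

```text
clock: 9.72
eef_pos: [447.5, 280.4, 35.9]
tool_rot: [-1.57, -0.001, 0.22]
force: [-0.3, -0.1, -2.8]
width: 7.6
```

```bash
python3 - <<'E'
from h import *
p=ctrl.get_image('side'); save(p,'side6')
st=ctrl.read_state(); e=st['eef_pos']; print(st['clock'],st['width'],e,st['force'])
for d in ctrl.mark_of(p,'bowl'): print(d['location'])
t=ctrl.get_image('top'); save(t,'top6')
for d in ctrl.mark_of(t,'bowl'): print(d['location'])
a=cv2.imread('pics/side6.png'); cv2.imwrite('pics/side6d.png',cv2.resize(a[205:270,250:320],None,fx=9,fy=9,interpolation=cv2.INTER_NEAREST))
E
```

```text
9.775 7.6345020732324995 [447.28246614 280.36427614  35.60901878] [-0.5262758  -0.60626709 -2.84589717]
[216.4, 379.1, -0.1]
[560.5, 616.7, -0.8]
[506.5, 290.8, 19.8]
[564.5, 623.8, -2.0]
[504.3, 293.9, 24.5]
```

View pics/side6d.png

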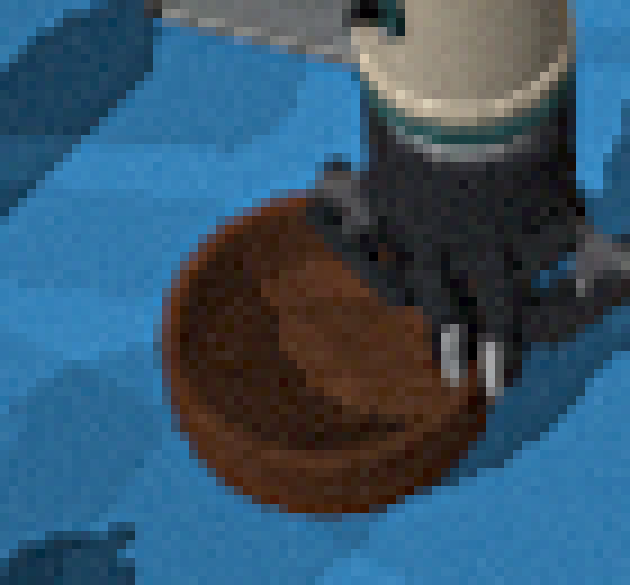

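The bowl is held level and off the bench. Now I'll carry it over.

>>> apply_moves(motion=[[-1,0,-2,0,0],[-2.5,0,-5,0,0],[-3.9,0,-8,0,0],[-3.9,0,-11,0,0],[-3.9,0,-14,0,0],[-3.9,0,-17,0,0],[-3.9,0,-19.5,0,0],[-3.9,0,-21.5,0,0],[-3.9,0,-23,0,0],[-3.9,0,-23,0,0],[-3.9,0,-23,0,0]])

```text
clock: 11.3
eef_pos: [459.1, 48.2, 35.3]
tool_rot: [-1.57, 0.0, 0.221]
force: [0.3, 0.8, -2.8]
width: 7.2
```

```bash
python3 - <<'E'
from h import *
st=ctrl.read_state(); e=st['eef_pos']; print(st['clock'],st['width'],e,st['tool_rot'],st['force'],st['qpos'])
for n in ('side','top'):
    p=ctrl.get_image(n); save(p,n+'7')
    for q in ('bowl','lip','drop','chute'):
        for d in ctrl.mark_of(p,q): print(n,q,np.round(d['location'],1),round(d['confidence'],2))
    a=cv2.imread('pics/%s7.png'%n); u=proj(p,[520,50,60]).astype(int)
    cv2.imwrite('pics/%s7d.png'%n,cv2.resize(a[u[1]-50:u[1]+50,u[0]-65:u[0]+65],None,fx=6,fy=6,interpolation=cv2.INTER_CUBIC)); print(u-[65,50])
E
```

```text
11.3 7.1782678863698735 [459.10529657  48.24797209  35.31354363] [-1.57005423e+00  3.17154359e-04  2.21044192e-01] [ 0.28677429  0.77429889 -2.84244989] [-0.22500601  0.6535311   0.08772302  2.16681052 -0.16847357  0.32779749
  0.2254295 ]
side bowl [516.5  58.8  16.5] 0.76
side bowl [213.  377.9  -0.4] 0.58
side chute [548.   63.8   2.4] 0.61
[254 144]
top bowl [562.5 623.   -3.9] 0.89
top bowl [518.4  63.1  24.7] 0.64
top bowl [210.  384.   -2.7] 0.64
top bowl [573.1  70.3 126.4] 0.52
top bowl [ 3.975e+02 -1.701e+02  2.000e-01] 0.27
top lip [549.5  68.2  99.7] 0.62
top chute [544.7  67.3   3.1] 0.8
[264 145]
```

View pics/side7d.png

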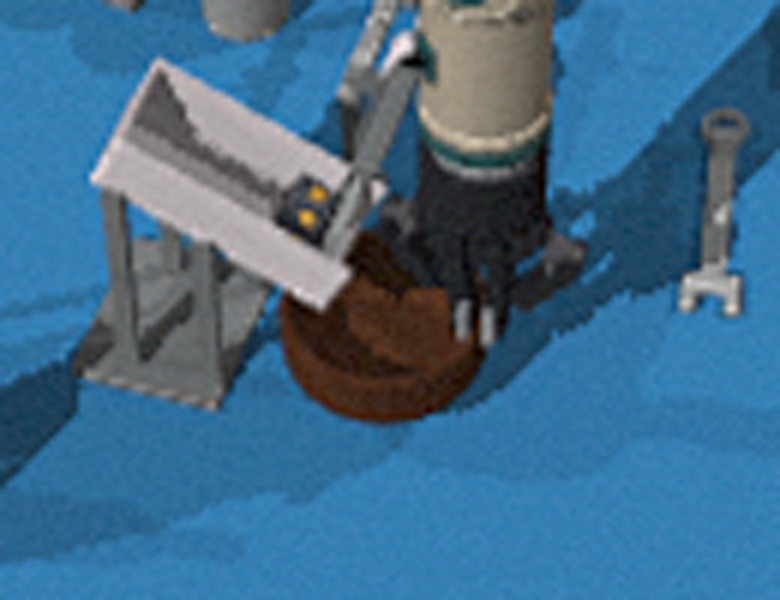

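View pics/top7d.png

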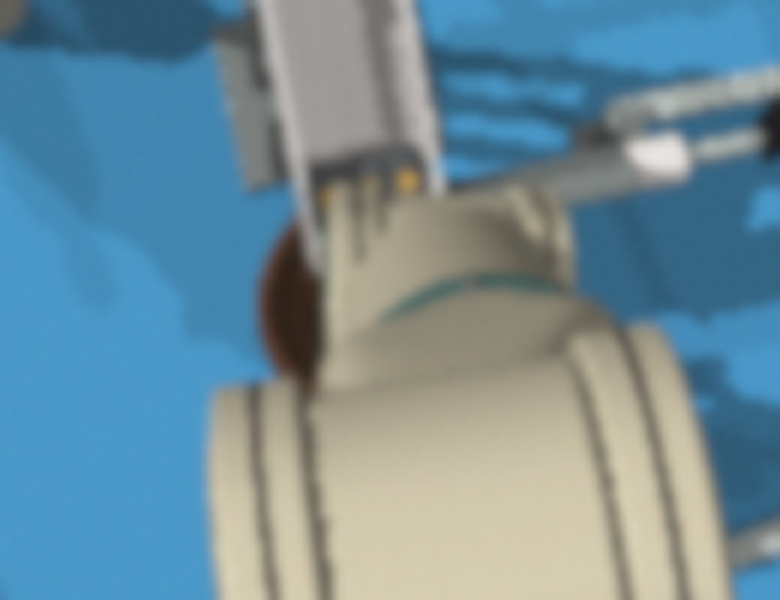

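Under the lip at about (517.5,61), against a drop point of about (518.5,60). Lower and release.

>>> apply_moves(motion=[[0,0.8,0,0,0],[0,1.6,0,0,0],[0,2.2,0,0,0],[0,2.5,0,0,0],[0,2.5,0,0,0],[0,2.5,0,0,1],[0,2.5,0,0,2],[0,2.5,0,0,3],[0,2.5,0,0,3],[0,1,0,0,3],[0,-2,0,0,3],[0,-6,0,0,3],[0,-10,0,0,3],[0,-14,0,0,4],[-3,-18,0,0,5],[-3,-18,0,0,5]])

```text
clock: 13.8
eef_pos: [430.1, 40.5, 218.6]
tool_rot: [-1.57, -0.005, 0.219]
force: [0.2, -0.1, -1.0]
width: 49.8
```

```bash
python3 - <<'E'
from h import *
st=ctrl.read_state(); e=st['eef_pos']; print(st['clock'],st['width'],e,st['tool_rot'],st['force'],st['qpos'])
for n in ('side','top'):
    p=ctrl.get_image(n); save(p,n+'8')
    for q in ('bowl','lip','tube','paddle','mark','bar'):
        for d in ctrl.mark_of(p,q): print(n,q,np.round(d['location'],1),round(d['confidence'],2))
    a=cv2.imread('pics/%s8.png'%n); u=proj(p,[560,0,60]).astype(int)
    cv2.imwrite('pics/%s8d.png'%n,cv2.resize(a[u[1]-65:u[1]+65,u[0]-85:u[0]+85],None,fx=4.5,fy=4.5,interpolation=cv2.INTER_CUBIC)); print(u-[85,65])
    u=proj(p,[620,-160,150]).astype(int)
    cv2.imwrite('pics/%s8e.png'%n,cv2.resize(a[u[1]-30:u[1]+30,u[0]-40:u[0]+40],None,fx=9,fy=9,interpolation=cv2.INTER_CUBIC)); print(u-[40,30])
E
```

```text
13.8 49.79748308126014 [430.0793573   40.48816628 218.6119329 ] [-1.57042769 -0.00537341  0.21943725] [ 0.17673447 -0.09076783 -1.03898294] [-0.315999    0.29178253  0.20247288  2.07170159 -0.08359741  0.78017378
  0.15675073]
side bowl [ 5.625e+02  6.155e+02 -6.000e-01] 0.88
side bowl [215.3 382.3  -1.8] 0.82
side bowl [517.1  59.7  -4.3] 0.58
side lip [550.6  65.   99.6] 0.66
side tube [586.8 -96.8 124.4] 0.73
side paddle [ 606.  -143.9  166.7] 0.68
side bar [ 638.3 -159.6   96.1] 0.71
[231 116]
[284 104]
top bowl [518.4  63.3   1. ] 0.9
top bowl [562.6 623.5  -1.8] 0.74
top bowl [211.9 381.5  -2.5] 0.64
top bowl [548.2  65.4 104.6] 0.32
top lip [545.4  66.8   1.3] 0.7
top lip [548.4  68.  101.6] 0.62
top lip [365.6 479.9   0.5] 0.25
top tube [589.1 -98.3 124.1] 0.74
top tube [ 598.  -145.9  164.1] 0.37
top tube [710.2 291.3   2.7] 0.18
top paddle [ 595.5 -146.4  166.6] 0.54
top paddle [709.2 289.6   1.8] 0.38
top mark [ 648.  -208.4  133.8] 0.36
top mark [515.4  63.5   3. ] 0.29
top bar [ 643.3 -160.1  102.1] 0.8
[260 118]
[358 129]
```

View pics/side8d.png

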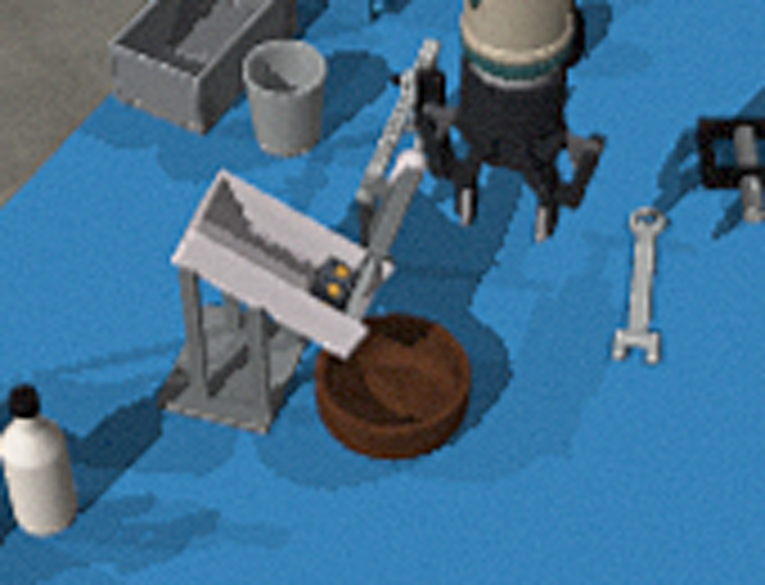

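View pics/top8e.png

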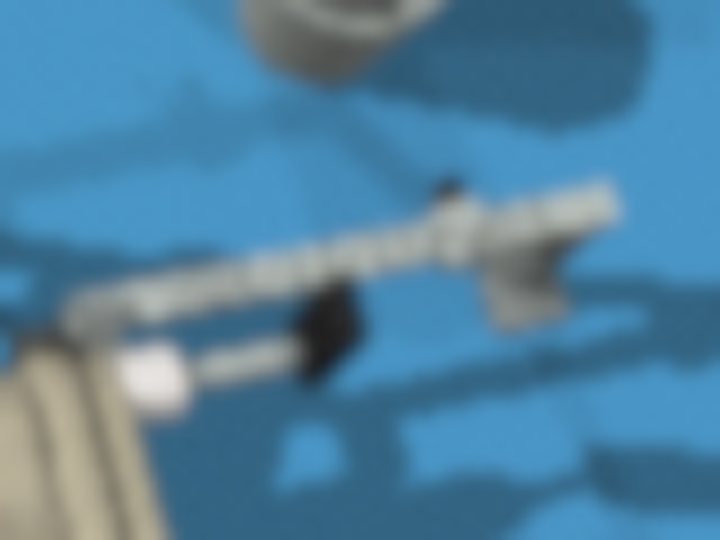

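View pics/side8e.png

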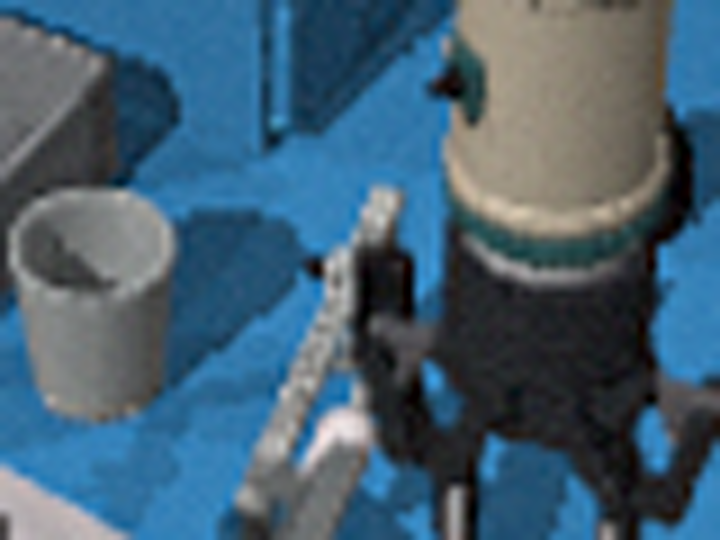

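The bowl stands free under the lip, side crop (393,385), at about (518,61). Now I'll measure the rod direction and the pointer more closely.

```bash
python3 - <<'E'
from h import *
p=ctrl.get_image('top'); s=ctrl.get_image('side')
a=cv2.cvtColor(p['image'],cv2.COLOR_RGB2BGR); b=cv2.cvtColor(s['image'],cv2.COLOR_RGB2BGR)
cv2.imwrite('pics/t9.png',cv2.resize(a[143:179,364:432],None,fx=11.5,fy=11.5,interpolation=cv2.INTER_CUBIC))
cv2.imwrite('pics/s9.png',cv2.resize(b[120:165,308:338],None,fx=13,fy=13,interpolation=cv2.INTER_CUBIC))
for ps in (p,s):
    E=np.array(ps['extrinsics']); print(-E[:3,:3].T@E[:3,3])
# predicted points
psi=.22; c,si=np.cos(psi),np.sin(psi); lip=np.array([548.3,66.5])
W=lambda x,y,z:[lip[0]+c*x-si*y,lip[1]+si*x+c*y,z]
for nm,pt in dict(tube=(2.5,-168,126),pad=(2.5,-217,166),padtop=(2.5,-217,184),m68=(32.5,-285,133),m78=(32.5,-295,133),m88=(32.5,-305,133),barL=(38.5,-242+102,100),barR=(38.5,-242-102,100)).items():
    print(nm,np.round(W(*pt)),np.round((proj(p,W(*pt))-[364,143])*11.5),np.round((proj(s,W(*pt))-[308,120])*13))
E
```

```text
[ 313.31787436  100.17584154 1243.33740225]
[-104.48658109 1105.94003321 1515.35700073]
tube [587. -97. 126.] [153. 322.] [197. 408.]
pad [ 598. -145.  166.] [357. 250.] [247. 199.]
padtop [ 598. -145.  184.] [372. 233.] [247. 154.]
m68 [ 642. -205.  133.] [542. 128.] [218. 111.]
m78 [ 644. -214.  133.] [577. 121.] [227.  90.]
m88 [ 647. -224.  133.] [612. 114.] [237.  69.]
barL [616. -62. 100.] [ 12. 243.] [ 53. 509.]
barR [ 661. -261.  100.] [706. 100.] [255.  64.]
```

View pics/t9.png

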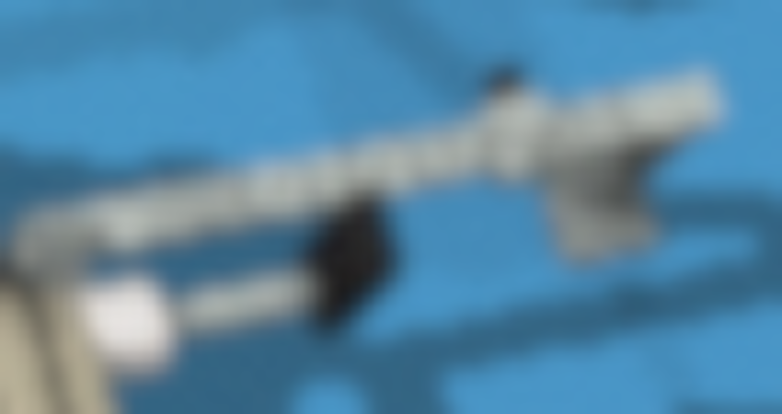

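View pics/s9.png

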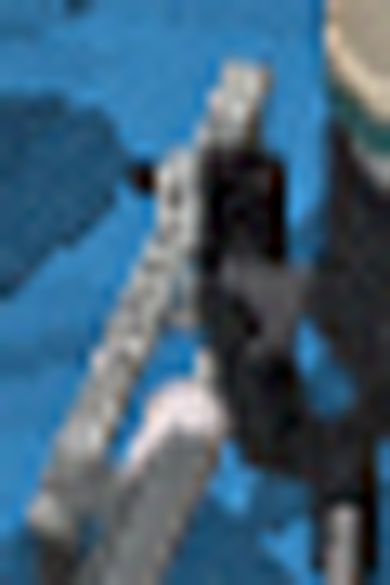

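```bash
python3 - <<'E'
from h import *
psi=.22; c,si=np.cos(psi),np.sin(psi); lip=np.array([548.3,66.5])
L=lambda P:np.array([c*(P[0]-lip[0])+si*(P[1]-lip[1]),-si*(P[0]-lip[0])+c*(P[1]-lip[1]),P[2]])
exp=dict(lip=(0,0),tube=(2.5,-168),paddle=(2.5,-217),mark=(32.5,-290),bar=(38.5,-242))
acc={}
for i in range(10):
  for n in (['top','side'] if i<5 else ['top']):
    p=ctrl.get_image(n)
    for q in exp:
        for d in ctrl.mark_of(p,q):
            l=L(d['location'])
            if np.hypot(*(l[:2]-exp[q]))<20: acc.setdefault((n,q),[]).append(np.r_[l,d['confidence']])
for k,v in acc.items(): v=np.array(v); print(k,len(v),np.round(v.mean(0),1),np.round(v.std(0),1))
print(ctrl.read_state()['clock'])
E
```

```text
('top', 'lip') 9 [ -1.6   0.9 100.7   0.7] [1.6 1.4 1.5 0.1]
('top', 'tube') 10 [   3.9 -170.8  126.2    0.8] [1.8 1.1 0.9 0.1]
('top', 'paddle') 10 [   3.  -218.2  166.8    0.6] [1.8 1.2 1.8 0.1]
('top', 'mark') 9 [  36.3 -289.1  132.7    0.5] [0.8 1.1 1.3 0.1]
('top', 'bar') 10 [  43.1 -243.6   99.     0.7] [1.2 1.3 1.  0.1]
('side', 'lip') 4 [ -1.7  -3.3 100.2   0.7] [0.9 0.6 0.8 0.1]
('side', 'tube') 5 [   2.3 -166.8  124.9    0.8] [1.3 1.4 0.7 0.1]
('side', 'paddle') 5 [   9.3 -215.2  168.6    0.6] [0.8 0.6 0.8 0.1]
('side', 'bar') 5 [  39.3 -241.1   97.8    0.7] [1.2 1.8 1.  0.1]
19.1
```

>>> apply_moves(motion=[[2,0,-3,0.18,5],[4,0,-6,0.36,5],[6,0,-10,0.54,5],[8,0,-14,0.72,5],[10,0,-18,0.9,5],[12.5,0,-21.7,1.08,5],[12.5,0,-21.7,1.26,5],[12.5,0,-21.7,1.44,5],[12.5,0,-21.7,1.56,5],[12.5,0,-21.7,1.56,5],[12.5,0,-21.7,1.56,5]])

```text
clock: 20.48
eef_pos: [599.4, -143.6, 215.3]
tool_rot: [-1.571, 0.0, -1.338]
force: [0.3, -0.0, -0.1]
width: 50.2
```

```bash
python3 - <<'E'
from h import *
st=ctrl.read_state(); e=st['eef_pos']; print(st['clock'],st['width'],e,st['tool_rot'],st['force'],st['qpos'])
p=ctrl.get_image('side'); save(p,'side10'); u=np.array([305,105])
a=cv2.imread('pics/side10.png'); cv2.imwrite('pics/side10d.png',cv2.resize(a[95:165,290:360],None,fx=9,fy=9,interpolation=cv2.INTER_CUBIC))
yaw=st['tool_rot'][2]
for dz in (0,20,30):
  for sgn in (-1,1): print(dz,np.round((proj(p,e+[sgn*25*np.cos(yaw),sgn*25*np.sin(yaw),dz])-[290,95])*9))
E
```

```text
20.475 50.18777116546489 [ 599.43048623 -143.60062711  215.29914817] [-1.57093984e+00  1.71689053e-04 -1.33777184e+00] [ 0.26627002 -0.016802   -0.10756594] [-0.17671001  0.63061853  0.61987294  1.60622525 -0.40907981  1.037868
 -0.77468542]
0 [313. 316.]
0 [346. 238.]
20 [313. 280.]
20 [347. 202.]
30 [313. 261.]
30 [347. 184.]
```

View pics/side10d.png

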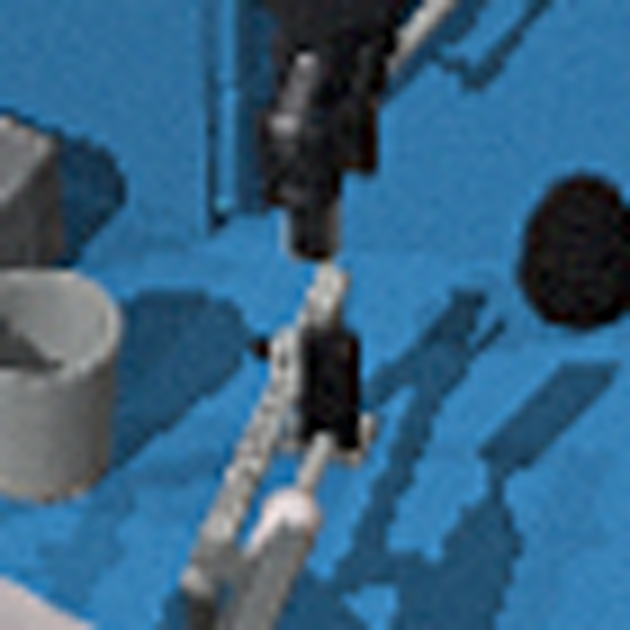

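>>> apply_moves(motion=[[0,2,0,0,4.5],[0,4,0,0,4.5],[0,6,0,0,4.5],[0,7.5,0,0,4.5],[0,8.5,0,0,4.5],[0,8.5,0,0,4.5]])

```text
clock: 21.28
eef_pos: [599.1, -143.7, 129.9]
tool_rot: [-1.572, 0.0, -1.34]
force: [0.2, 0.3, 0.1]
width: 44.9
```

```bash
python3 - <<'E'
from h import *
st=ctrl.read_state(); e=st['eef_pos']; print(st['clock'],st['width'],e,st['tool_rot'],st['force'])
p=ctrl.get_image('side'); save(p,'side11')
t=ctrl.get_image('top'); save(t,'top11')
a=cv2.imread('pics/side11.png'); cv2.imwrite('pics/side11d.png',cv2.resize(a[110:165,300:350],None,fx=11,fy=11,interpolation=cv2.INTER_CUBIC))
E
```

```text
21.275 44.850100863179286 [ 599.14058166 -143.69240696  129.88572151] [-1.57163856e+00  4.84459808e-04 -1.33992327e+00] [0.18581865 0.25222663 0.14977177]
```

View pics/side11d.png

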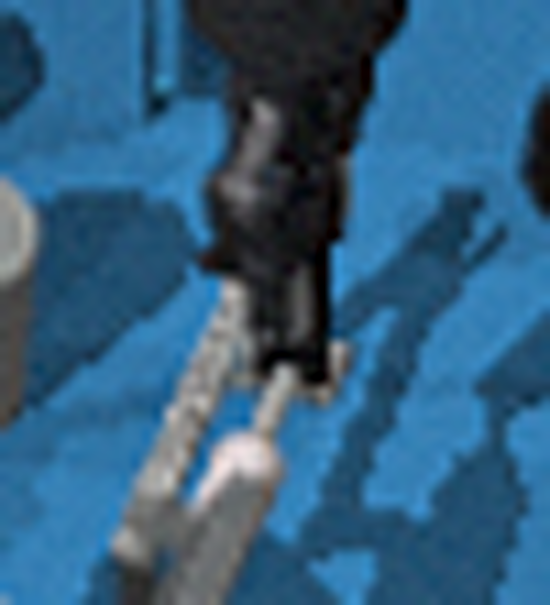

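View pics/top11.png

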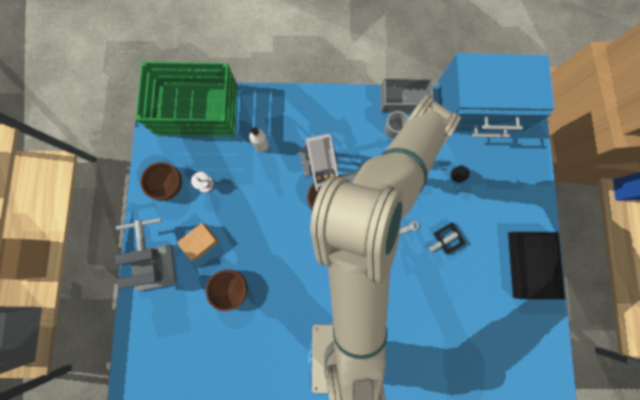

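>>> apply_moves(motion=[[0,0,0,0,0],[0,0,0,0,0],[0,0,0,0,0],[0,0,0,0,0],[0,0,0,0,0],[0,0,0,0,0]])

```text
clock: 22.12
eef_pos: [600.0, -144.6, 131.1]
tool_rot: [-1.57, -0.001, -1.341]
force: [0.4, -2.0, 5.2]
width: 10.8
```

>>> apply_moves(motion=[[0.5,0,0,0,0],[1.2,0,0,0,0],[2,0,0,0,0],[3,0,0,0,0],[4,0,0,0,0],[5,0,0,0,0],[6,0,0,0,0],[6.7,0,0,0,0],[7.1,0,0,0,0],[7.1,0,0,0,0],[7.1,0,0,0,0]])

```text
clock: 23.5
eef_pos: [614.3, -207.0, 131.0]
tool_rot: [-1.572, 0.01, -1.338]
force: [-6.6, 9.9, 13.6]
width: 10.8
```

```bash
python3 - <<'E'
from h import *
st=ctrl.read_state(); e=st['eef_pos']; print(st['clock'],st['width'],e,st['tool_rot'],st['force'])
d=e-np.array([600,-144.6,131.1]); print('pull',d@[np.sin(.23),-np.cos(.23),0],d@[np.cos(.23),np.sin(.23),0],d[2])
for n in ('side','top'):
    p=ctrl.get_image(n); save(p,n+'12')
    for q in ('paddle','mark','bowl'):
        for d in ctrl.mark_of(p,q): print(n,q,np.round(d['location'],1),round(d['confidence'],2))
    a=cv2.imread('pics/%s12.png'%n)
    if n=='side': cv2.imwrite('pics/side12d.png',cv2.resize(a[100:225,260:380],None,fx=4.7,fy=4.7,interpolation=cv2.INTER_CUBIC)); cv2.imwrite('pics/side12e.png',cv2.resize(a[105:160,300:355],None,fx=11,fy=11,interpolation=cv2.INTER_CUBIC))
E
```

```text
23.5 10.75761632703168 [ 614.31128882 -207.03950271  130.97442414] [-1.57227843  0.00993999 -1.33793418] [-6.61338225  9.93825734 13.59123495]
pull 64.05789769357771 -0.3003822082955144 -0.12557585860727727
side mark [ 643.9 -207.9  133. ] 0.61
side bowl [519.4  57.9  -7.4] 0.85
side bowl [560.8 615.9  -1.5] 0.85
side bowl [215.6 380.2  -0.7] 0.65
top paddle [ 7.702e+02 -1.761e+02 -7.000e-01] 0.26
top bowl [564.5 622.7  -2.6] 0.94
top bowl [211.4 380.2  -2.3] 0.74
top bowl [5.166e+02 5.960e+01 1.000e-01] 0.72
```

View pics/side12d.png

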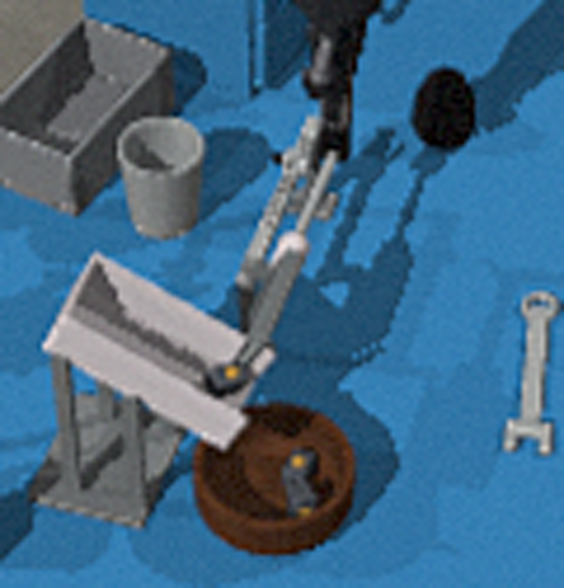

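View pics/side12e.png

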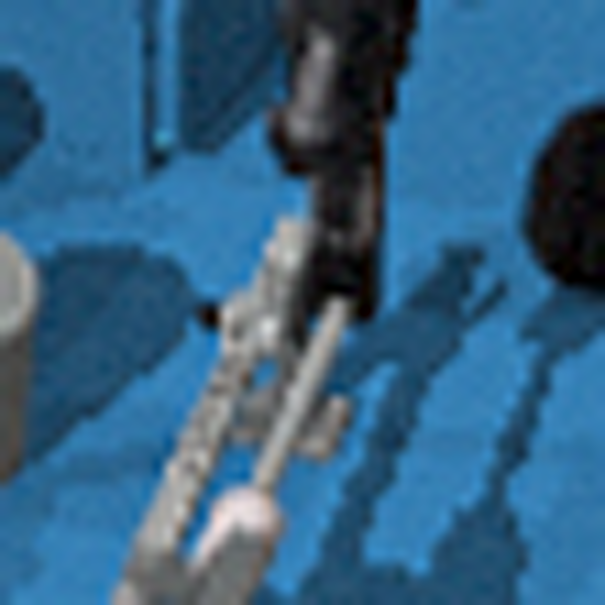

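View pics/top12.png

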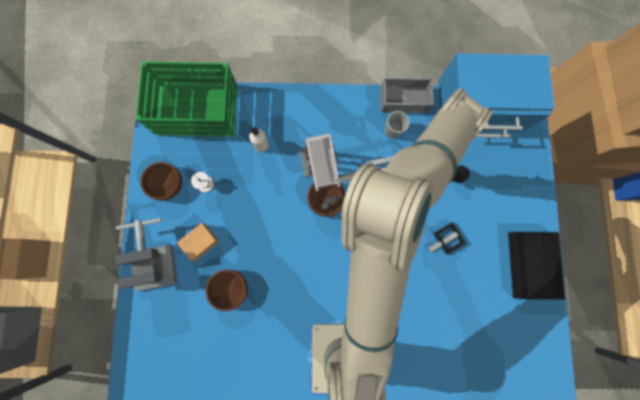

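>>> apply_moves(motion=[[0.4,0,0,0,0],[0.8,0,0,0,0],[0.85,0,0,0,0],[0.85,0,0,0,0],[0.85,0,0,0,0]])

```text
clock: 24.52
eef_pos: [616.1, -214.9, 130.9]
tool_rot: [-1.573, 0.011, -1.338]
force: [-5.9, 10.4, 13.9]
width: 10.5
```

```bash
python3 - <<'E'
from h import *
st=ctrl.read_state(); e=st['eef_pos']; print(st['clock'],st['width'],e,st['tool_rot'],st['force'])
d=e-np.array([600,-144.6,131.1]); print('pull',d@[np.sin(.23),-np.cos(.23),0],d@[np.cos(.23),np.sin(.23),0],d[2])
M=[]
for i in range(4):
    p=ctrl.get_image('side')
    for q in ('mark','paddle'):
        for k in ctrl.mark_of(p,q): print(q,np.round(k['location'],1),round(k['confidence'],2))
save(p,'side13'); a=cv2.imread('pics/side13.png')
cv2.imwrite('pics/side13d.png',cv2.resize(a[100:225,260:380],None,fx=4.7,fy=4.7,interpolation=cv2.INTER_CUBIC)); cv2.imwrite('pics/side13e.png',cv2.resize(a[110:150,310:345],None,fx=16,fy=16,interpolation=cv2.INTER_CUBIC))
for y in (68,72,76):
  c,s_=np.cos(.23),np.sin(.23); X=np.array([600,-144.6])+30*np.array([c,s_])+y*np.array([s_,-c])
  print(y,X,[np.round((proj(p,[*X,z])-[310,110])*16).tolist() for z in (100,133)])
E
```

```text
24.525 10.475992797744754 [ 616.10002703 -214.86533096  130.94090905] [-1.57253099  0.01065685 -1.33771368] [-5.92780946 10.39736439 13.86090934]
pull 72.08543578057842 -0.3428608624780334 -0.15909095318585287
mark [ 647.  -210.7  132.2] 0.49
paddle [ 620.2 -210.8  167.7] 0.47
mark [ 646.8 -208.2  131.5] 0.37
paddle [ 620.6 -210.3  167.5] 0.59
mark [ 648.1 -210.9  132. ] 0.49
paddle [ 623.3 -211.3  166.8] 0.65
mark [ 648.9 -211.4  132. ] 0.47
paddle [ 638.3 -161.4   97.8] 0.74
paddle [ 621.6 -215.3  168.2] 0.43
68 [ 644.71246345 -203.96998915] [[226.0, 393.0], [226.0, 295.0]]
72 [ 645.62437354 -207.86465473] [[230.0, 382.0], [231.0, 285.0]]
76 [ 646.53628364 -211.75932031] [[235.0, 372.0], [235.0, 274.0]]
```

View pics/side13d.png

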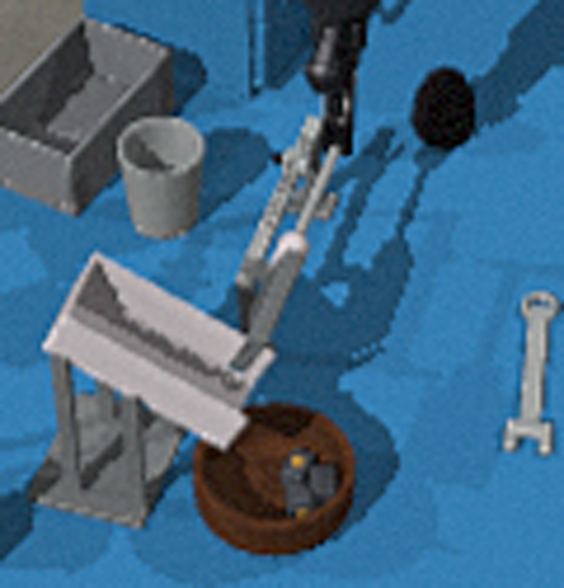

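View pics/side13e.png

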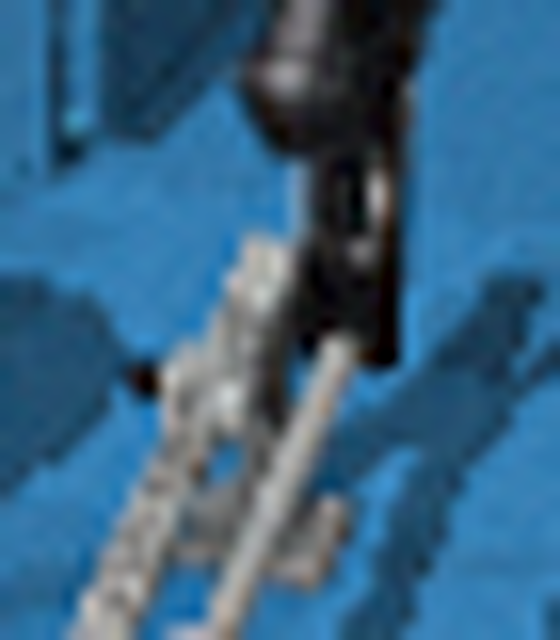

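All three blocks are in the bowl (side crop (310,480)) and the chute is empty. Next I need to pin down the pointer more exactly, so I'll average several frames.

```bash
python3 - <<'E'
from h import *
for n in ('side','top'):
    F=[]
    for i in range(6):
        p=ctrl.get_image(n); F.append(p['image'].astype(float))
    m=np.mean(F,0).clip(0,255).astype(np.uint8); np.save(n+'avg.npy',m)
    q=dict(p); q['image']=m; save(q,n+'avg')
a=cv2.imread('pics/sideavg.png')[112:162,305:345]; a=cv2.resize(a,None,fx=12,fy=12,interpolation=cv2.INTER_LANCZOS4)
for i in range(0,40,5): cv2.putText(a,str(305+i),(i*12,10),0,.35,(0,0,255),1)
for i in range(0,50,5): cv2.putText(a,str(112+i),(0,i*12+4),0,.35,(0,255,255),1)
cv2.imwrite('pics/sideavg_e.png',a)
a=cv2.imread('pics/topavg.png')[135:185,370:440]; cv2.imwrite('pics/topavg_e.png',cv2.resize(a,None,fx=10,fy=10,interpolation=cv2.INTER_LANCZOS4))
print(ctrl.read_state()['clock'])
E
```

```text
25.725
```

View pics/sideavg_e.png

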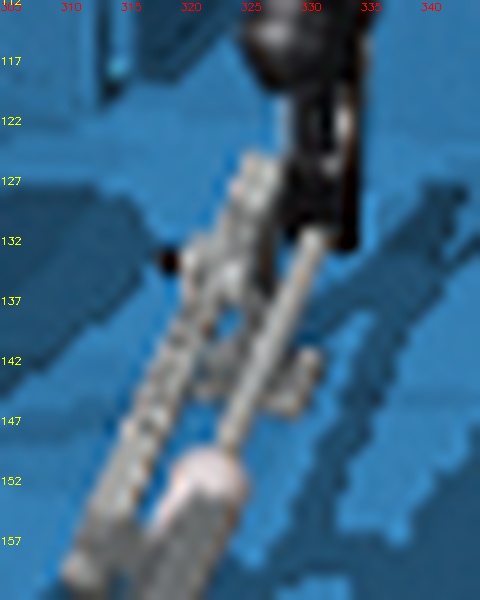

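View pics/topavg_e.png

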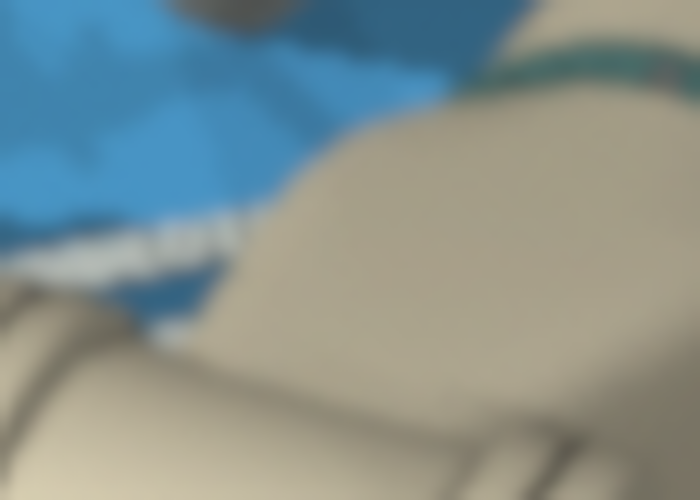

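```bash
python3 - <<'E'
from h import *
p=ctrl.get_image('top'); s=ctrl.get_image('side')
psi=.23; c,si=np.cos(psi),np.sin(psi); O=np.array([600,-144.6])  # paddle initial
def rect(p,imgs,z,x0,x1,y0,y1,k=3):
    us=np.arange(y0,y1,1/k); xs=np.arange(x1,x0,-1/k)   # us: outward distance, xs chute x rel rod
    mx=np.zeros((len(xs),len(us)),np.float32); my=mx.copy()
    for i,x in enumerate(xs):
        for j,u in enumerate(us):
            mx[i,j],my[i,j]=proj(p,[O[0]+c*x+si*u,O[1]+si*x-c*u,z])
    im=np.mean([cv2.imread(f'pics/{n}.png').astype(float) for n in imgs],0).astype(np.float32)
    return cv2.remap(im,mx,my,cv2.INTER_CUBIC).clip(0,255).astype(np.uint8)
def grid(a,y0,y1,k):
    for u in range(int(np.ceil(y0/20)*20),y1,20): cv2.line(a,(int((u-y0)*k),0),(int((u-y0)*k),8),(0,0,255),1); cv2.putText(a,str(u),(int((u-y0)*k)+2,10),0,.35,(0,0,255),1)
    return a
k=3;y0,y1=-100,160
A=grid(rect(p,['top0','top1','top8'],100,10,60,y0,y1,k),y0,y1,k)
B=grid(rect(s,['sideavg'],100,10,60,y0,y1,k),y0,y1,k)
C=grid(rect(s,['side0'],100,10,60,y0,y1,k),y0,y1,k)
cv2.imwrite('pics/rect.png',np.vstack([A,B,C]))
D=rect(p,['top0','top1','top8'],100,34,42,y0,y1,k).astype(float).mean(0)
D=D.mean(1) if D.ndim>1 else D
r=rect(p,['top0','top1','top8'],100,34,42,y0,y1,k).astype(float).mean(0)
red=r[:,2]-r[:,0]
for u in range(-90,140,3): print(u,int(red[int((u-y0)*k)]),end='; ')
E
```

```text
-90 -62; -87 -62; -84 -59; -81 -48; -78 -31; -75 -17; -72 -11; -69 -9; -66 -7; -63 -7; -60 -8; -57 -8; -54 -7; -51 -6; -48 -5; -45 -5; -42 -5; -39 -6; -36 -6; -33 -6; -30 -5; -27 -6; -24 -7; -21 -8; -18 -7; -15 -8; -12 -10; -9 -13; -6 -14; -3 -13; 0 -12; 3 -13; 6 -15; 9 -16; 12 -16; 15 -13; 18 -13; 21 -14; 24 -14; 27 -13; 30 -12; 33 -11; 36 -11; 39 -14; 42 -16; 45 -15; 48 -14; 51 -13; 54 -13; 57 -12; 60 -9; 63 -5; 66 -1; 69 0; 72 0; 75 -1; 78 -4; 81 -9; 84 -13; 87 -16; 90 -18; 93 -17; 96 -15; 99 -15; 102 -16; 105 -17; 108 -17; 111 -16; 114 -15; 117 -16; 120 -17; 123 -20; 126 -31; 129 -58; 132 -93; 135 -119; 138 -126;
```

View pics/rect.png

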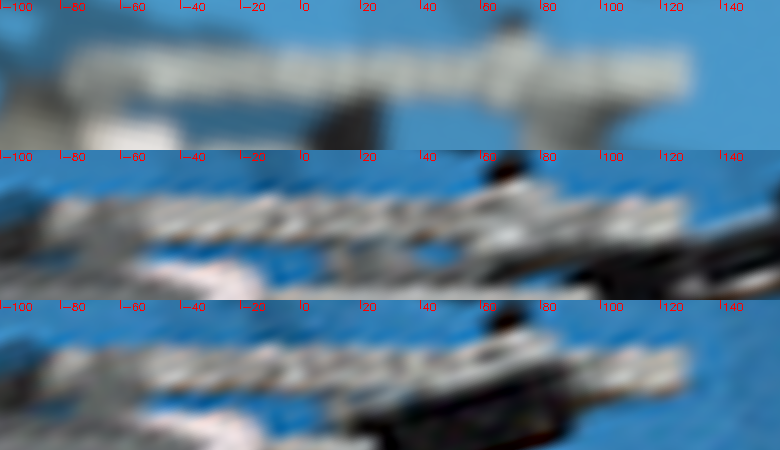

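The bar rectified onto its own plane puts the clip and pointer at 69–71 mm of travel in both views. The networks say about 71. The pull now stands at 72.1 mm, so I'll ease it back slightly.

>>> apply_moves(motion=[[-0.1,0,0,0,0],[-0.15,0,0,0,0],[-0.15,0,0,0,0],[-0.15,0,0,0,0]])

```text
clock: 26.32
eef_pos: [615.8, -213.4, 130.9]
tool_rot: [-1.573, 0.011, -1.338]
force: [-7.1, 10.2, 14.5]
width: 10.4
```

```bash
python3 - <<'E'
from h import *
st=ctrl.read_state(); e=st['eef_pos']; print(st['clock'],st['width'],e,st['force'],np.abs(st['qd']).max())
d=e-np.array([600,-144.6,131.1]); print('pull',d@[np.sin(.23),-np.cos(.23),0])
p=ctrl.get_image('side'); save(p,'side14'); 
for k in ctrl.mark_of(p,'bowl'): print(np.round(k['location'],1))
a=cv2.imread('pics/side14.png'); cv2.imwrite('pics/side14d.png',cv2.resize(a[100:225,260:380],None,fx=4.7,fy=4.7,interpolation=cv2.INTER_CUBIC))
E
```

```text
26.325 10.398587800993834 [ 615.75817107 -213.42321819  130.93830596] [-7.10600732 10.18176487 14.54162866] 0.0012501055715092339
pull 70.60336356137455
[707.9 288.5  -4.6]
[217.  382.1  -4.7]
[561.4 616.3  -1.5]
[519.9  59.3  -3.4]
```

View pics/side14d.png

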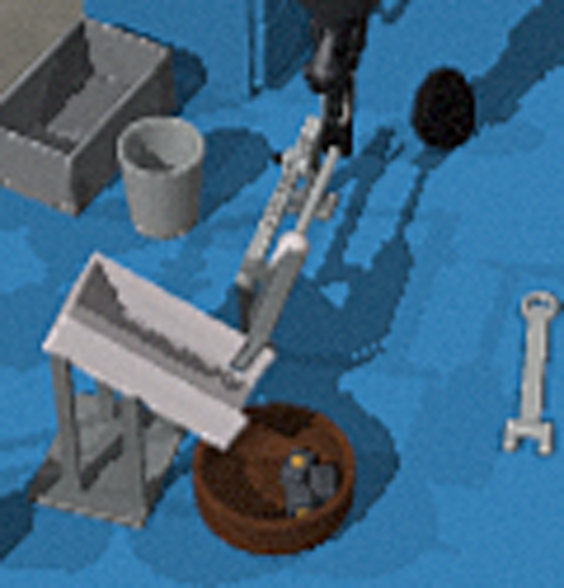

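```bash
python3 -c "
from cell import ctrl
print(ctrl.finish_job())"
```

```text
the job is handed in; nothing more can be done
None
```

The job is handed in at about 26 s. The bowl is under the lip with all three blocks in it, and the gripper is still holding the gate rod about where I measured the mark.

- **Bowl:** I took the rightmost of the three bowls and stood it at about (518, 61), close to the drop point. I released it with the gate still shut. The last side picture shows it still standing there with three blocks in it, and the chute empty.
- **Rod:** I pinched the paddle (fingers at 10.4 mm) and pulled it. At 64 mm two blocks had dropped. At 72 mm the third had too. I then eased back to 70.6 mm of travel and held it there.
- **Pointer position (uncertain):**
  - Both pictures rectified along the scale bar put it at about 68–71 mm of travel.
  - The network in the top view gave about 71 mm.
  - The network in the side view, where the paddle and gripper were close in front, gave 71–76 mm.
  - I trusted the first two, so expect an error of around 2 mm, and more if the side view was right.
- **First rim grasp failed:** the fingers closed above the rim because their visible ends sit about 20 mm behind the reported TCP. It did not visibly disturb the bowl, and I corrected for the offset afterwards.
- **Other things on the bench:** I did not knowingly touch any of them. I only checked them by eye in the pictures and did not measure them at the end.

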